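# Feed the tins one place with the hand wheel

## Task

Feed the row of two sample tins on by one place: with the fingertips push the hand wheel round by its red upright handle, clockwise seen from above, through exactly one full turn, so that the handle stands over the red mark on the base again and the front tin has come onto the yellow-ringed disc in the track. Only push the handle gently, never grip it or turn the wheel back past its mark, and touch neither the tins nor the pusher; leave the things standing around where they are, and finish clear of everything.

Things in the scene. Friction and masses are not known exactly. Their poses are not given: they have to be found in the camera images.
- feeder: green and aluminium tin feeder, fixed. Origin on the worktop (z = 0) under the wheel's upright axis; +x away from the robot at yaw 0, z up. Base plate 190 x 120 mm, 10 mm high; gear housing under the wheel. At own x = +130 mm an open-ended track runs along its y (370 x 88 mm, floor 6 mm high, rails to 22 mm); the tins stand in it and are fed towards its own -y
- wheel_axis (a point): point on the upright axis of the hand wheel, 74 mm above the worktop, level with the top of the wheel's rim. The wheel is a black rim of 60 mm radius to the middle of the 14 mm thick bar (top of the rim at 75 mm), with three steel spokes and a hub whose top is 79 mm high
- feed_wheel (a joint): turn of the hand wheel in rad, growing clockwise seen from above; 0 at the start with the handle over the red mark, 6.283 after one full turn; stops at -0.6 and 7.5. It turns stiffly: about 1.7 N at the handle, and stays where it is left. One turn moves the pusher 65 mm
- crank_handle: red upright handle standing on the wheel's rim and carried round with it (a sleeve that also spins freely on its pin): cylinder of 22 mm diameter, 60 mm from the wheel's axis, red from 78 mm to 130 mm above the worktop. Origin on its axis, 72 mm above the worktop
- handle_top (a point): centre of the top of the red handle, 130 mm above the worktop
- index_mark (a point): red mark on the front edge of the green base, 84 mm from the wheel's axis on the feeder's own -x side; the handle stands in line with it at the start and must again at the end
- pusher: steel rack with an aluminium arm and a blue pusher plate behind the rear tin, driven by the wheel; its parts reach at most 43 mm high and pass under the wheel. It slides along the feeder's own -y as the wheel turns clockwise. Its origin coincides with the feeder's at the start
- tin_front: light grey round sample tin with screw lid, 65 mm diameter, 52 mm high, standing in the track, the one farther from the pusher; origin at the centre of its underside; one full turn of the wheel slides it 63 to 64 mm
- tin_rear: like tin_front, between it and the pusher plate; origin at the centre of its underside
- target_disc (a point): centre of the yellow-ringed black disc, 60 mm diameter, flush in the track floor, 6 mm above the worktop, where the front tin must stand
- tamper: bystander: coffee tamper with brown knob, 58 mm diameter, 86 mm high; origin at the centre of its underside
- label_roll: bystander: roll of white labels lying flat, 83 mm diameter, 30 mm high; origin at the centre of its underside
- sample_tin_muru: bystander: black sample tin, 65 mm diameter, 68 mm high; origin at the centre of its underside
- moisture_meter: bystander: grey hand-held meter lying flat, 136 x 56 x 29 mm; origin at the centre of its underside
Things that resemble listed ones, but are neither listed nor needed, are in the scene too. Leave any green look-alike of the tin_rear alone.

How it is judged:
By the outcome, as a careful person would: the job done as asked, in the order asked, and still so for the second after the job is handed in, with the robot touching nothing.
It also fails if it takes over 58 s, if anything falls off the work surface, if the arm or the gripper's body presses on something with over 40 N, if the wrist force passes 120 N, or if a joint passes its speed limit or range.

## Robot

A 6-joint arm with a two-finger parallel gripper is mounted at the origin on a cart in front of the work surface, level with it; the furniture and walls round the work are solid. World frame = base frame: x ahead of the robot, y to its left, z up, the work surface at z = 0. Lengths are in m, angles in degrees, forces in N, time in s.
With the tool pointing down it reaches from about 0.4 to 0.825 m from the base axis. Payload 7 kg.
Tool frame: the origin (TCP) lies between the finger pads; the fingertips stand 11 mm ahead of it and the grasp point (between the pads) lies 8 mm behind it (r.tcp_to_tips is the distance from the TCP to the fingertips, in m); x points along the fingers, y is the direction in which the jaws open and shut, and the axes are right-handed (so a half turn about x gives the same grasp; the last joint's range is limited). The gripper opens to 88 mm and grips with 3 to 60 N. Pads are 19 mm wide; open, the fingers measure 130 mm over their backs; the gripper's body (78 mm by 193 mm) begins 47 mm behind the grasp point.
Start: joints at [-60.613, 20.546, 0.682, 0, -70.136, -16.507], TCP at [0.15, -0.658, 0.238] pointing down, gripper open.
Joint ranges: [-176.03, 176.03], [-82.01, 121.73], [-58.28, 71.71], [-173.87, 95.51], [-174.79, -0.11], [-173.66, 173.66]. Speed limits (degrees/s): [136.94, 136.94, 172.46, 180, 180, 180].

## Interface

Orientations are given as [roll, pitch, yaw] about the fixed x, y, z axes, in that order (R = Rz(yaw) Ry(pitch) Rx(roll)).
In Python, from plant import r gives the robot as it stands.
- The arm moves only by the tool arm_command, never from a script. Its argument "plan" is a list of rows, each an object of numbers: "dx", "dy", "dz": the shift along the tool's x, y, z each as a share of 0.02 m, from -1 to 1; "wx", "wy", "wz": the turn, a rotation vector about the tool's x, y, z each as a share of 0.08 rad, from -1 to 1. In form: [{"dx": .., "dy": .., "dz": .., "wx": .., "wy": .., "wz": ..}, ...]. A call has 1 to 20 rows; each row shifts and turns the pose as measured when the row begins, along the tool's axes as they then stand; what a row does not reach is not made up. A row lasts 1/12 s, in which the tool goes at most 41.7 mm and 7.16 degrees, less where a joint would pass 70% of its speed; a pose out of reach is approached as far as the arm can. A call with a number of a shift or a turn outside -1 to 1 is refused whole. A call with a gripper value outside its range is refused whole. "fingers" is the closure, from -1 (fully open) to 1 (shut), so that 0 is half open, set as the call begins (left out, the last holds). The fingers move at their own pace and stop on an object; "force" is the grip in N (left out, the last holds). Time passes only in rows, so rows that do not move let the fingers close. It gives the time, the measured TCP pose, the force and the opening at its end, in the units of the state.
- r.get_state(): the state, without advancing time (a new reading comes with each control period).
- r.capture(name): name is "side" or "top" or "wrist"; returns (picture, depth): 384x512x3 uint8, red, green, blue; 384x512 float32, m along the optical axis (not along the pixel's ray), 0 where there is no reading.
- r.camera_model(name): a dict with "vertical_fov" (degrees; the focal length in pixels is half the picture's height over the tangent of half this angle, whatever the lens; pixels are square), "cx", "cy" (the principal point, pixels), "R" (3x3) and "t" (3): a world point X has camera coordinates R X + t. Camera axes: x right, y down, z forward; pixel columns grow to the right and rows downward; lengths in m; the calibration is good to about 2 mm. A picture is of the moment at which its call begins: read the wrist's pose just before it. camera_model takes no time and is no camera call; for the wrist camera it gives the pose at the moment of the call.
- r.close_job(): hands the job in, once; it reports no verdict.
Trained networks look in the newest picture that a camera, given by its name, has taken for a name from the list of things; names that differ only in an ending like _2 or _b are one class to them, and where a whole thing is asked for, a point or a joint stands for the part that bears it (a point fixed in the world has none). Each returns a list of dicts, best first, with "score" (0 to 1); they miss things now and then, are a little off and sometimes report something else, mostly with a low value. They report only what shows in the picture. A call takes as long as a camera call. They do not tell look-alikes from the thing itself.
- r.cut_out(camera, query): "mask" (384x512 bool, what is visible of it) and "bbox" ([left, top, width, height] in pixels, round what is visible of it).
- r.spot_point(camera, query): "centre" ([column, row] in pixels: a listed point, or the origin of a listed thing).
The state is a dict: "time_s": time; "joints": joint angles; "qd": joint speeds; "joint_torque": joint torques, N m; "tcp_pos": TCP position; "eef_rot": TCP orientation; "contact_force": force on the tool from outside, world axes, zero at the start; "moment": the same for the moment, N m; "gripper_width": finger opening in m.
Only numpy, scipy, OpenCV 4.12 (cv2) and the standard library are available. Lean on these libraries where they do the work, as an engineer would, in place of code of your own. Each camera call takes 0.05 s, during which the arm holds its last target.

## Working session

There is one attempt and no reset: what is moved stays moved. The work goes in short steps, Python scripts to look and compute and a tool call to move; the robot and the scene stay as the last step left them, time stands still between calls to the robot, and variables do not carry over. Pictures are saved under pics/ and viewed, and the job is handed in when it is done.

Besides the shell and the picture viewer there is one more tool, called after "Emit:" as a command line: name --argument value ..., lists and objects as JSON in quotes. arm_command: Moves the arm, as the interface text tells. Shift numbers are shares of 0.02 m and turn numbers shares of 0.08 rad, none past 1 either way. Its arguments: {"type":"object","properties":{"plan":{"type":"array","items":{"type":"object","properties":{"dx":{"type":"number"},"dy":{"type":"number"},"dz":{"type":"number"},"wx":{"type":"number"},"wy":{"type":"number"},"wz":{"type":"number"}}}},"fingers":{"type":"number"},"force":{"type":"number"}},"required":["plan"]}

```bash
ls; mkdir -p pics
python3 - <<'E'
from plant import r
import cv2
print(r.get_state())
for c in ("side","top","wrist"):
    p,d=r.capture(c); cv2.imwrite(f"pics/a_{c}.png",cv2.cvtColor(p,cv2.COLOR_RGB2BGR)); m=r.camera_model(c); print(c,m)
E
```

```text
pics
{'time_s': 0.0, 'joints': array([-6.06130810e+01,  2.05932914e+01,  6.33802569e-01, -1.94419656e-02,
       -7.01352920e+01, -1.65045146e+01]), 'qd': array([-0.00223307, -0.03036327, -0.02429045, -0.05562461,  0.05423477,
        0.02471511]), 'joint_torque': array([-3.05928961e-05, -5.82722640e+01,  2.93055940e+01,  6.99694321e+00,
        6.80347293e-03, -1.70673679e-04]), 'tcp_pos': array([ 0.15033341, -0.6575689 ,  0.23660407]), 'eef_rot': array([ 95.59165394,  89.90347255, 108.46743682]), 'contact_force': array([ 0.70425819, -1.2151425 ,  0.33610395]), 'moment': array([-0.00114954, -0.02448155, -0.05390865]), 'gripper_width': 0.08745821800367976}
side {'vertical_fov': 44.8389403120086, 'cx': 250.00621626733883, 'cy': 189.1522255653694, 'R': array([[-0.91515608, -0.40219844, -0.02693997],
       [-0.14302395,  0.38646474, -0.91114716],
       [ 0.37687332, -0.82998881, -0.41119957]]), 't': array([0.48593193, 0.17821442, 1.59760269])}
top {'vertical_fov': 48.55971588452099, 'cx': 254.14861754932323, 'cy': 191.32207277537753, 'R': array([[ 1.90315697e-02, -9.99797053e-01,  6.60693597e-03],
       [-9.46099060e-01, -2.01455324e-02, -3.23250253e-01],
       [ 3.23317751e-01, -9.88561970e-05, -9.46290453e-01]]), 't': array([-0.03109013,  0.52468462,  1.53532938])}
wrist {'vertical_fov': 67.03372803592916, 'cx': 255.24745655476897, 'cy': 192.99326083055672, 'R': array([[-0.2237485 ,  0.97464475,  0.00205382],
       [ 0.92963771,  0.21278235,  0.30082785],
       [ 0.29276327,  0.06921909, -0.95367625]]), 't': array([ 0.67455075, -0.03703755,  0.39155417])}
```

View pics/a_side.png

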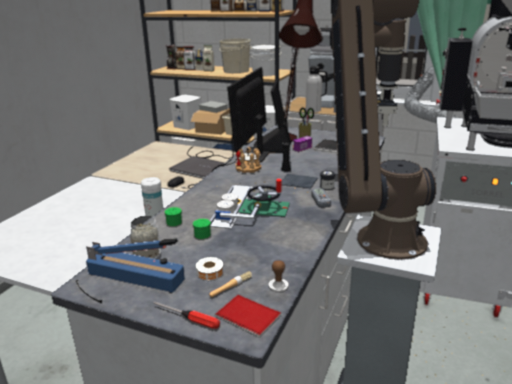

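View pics/a_top.png

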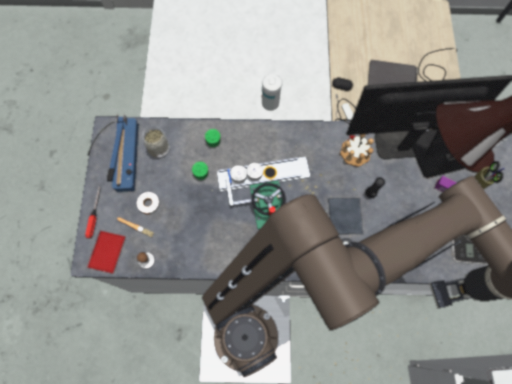

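View pics/a_wrist.png

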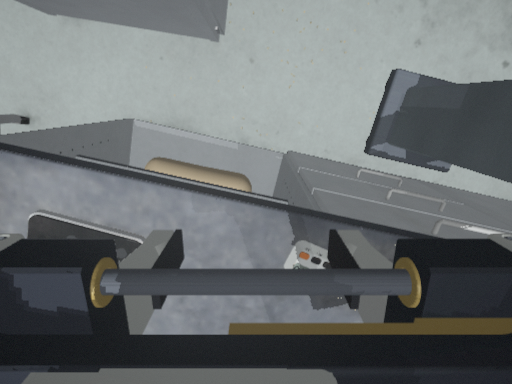

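Run:
```python
from plant import r
for c in ("top","side"):
  r.capture(c)
  for q in ("handle_top","wheel_axis","index_mark","target_disc","tin_front","tin_rear","crank_handle"):
    print(c,q,[(x['centre'],round(x['score'],2)) for x in r.spot_point(c,q)])
print(r.get_state()['time_s'])
```

```text
top handle_top [([271.1, 208.7], 0.51)]
top wheel_axis [([267.5, 199.6], 0.55)]
top index_mark [([271.3, 226.0], 0.97)]
top target_disc [([269.2, 175.0], 0.85)]
top tin_front [([253.5, 174.3], 0.75), ([149.7, 205.2], 0.53)]
top tin_rear [([241.0, 173.5], 0.54), ([212.4, 139.7], 0.54), ([203.0, 175.0], 0.5)]
top crank_handle [([272.4, 213.7], 0.47)]
side handle_top [([276.3, 178.6], 0.6)]
side wheel_axis [([265.7, 191.4], 0.76)]
side index_mark [([288.9, 205.4], 0.58)]
side target_disc [([231.8, 197.8], 0.94)]
side tin_front [([230.8, 205.7], 0.7)]
side tin_rear [([202.3, 234.2], 0.85), ([226.6, 213.9], 0.68), ([170.0, 226.6], 0.65), ([210.8, 275.1], 0.53)]
side crank_handle [([276.7, 191.2], 0.42)]
0.95
```

```bash
cat > h.py <<'E'
import numpy as np, cv2
from plant import r
def ray(c,uv,m=None):
    m=m or r.camera_model(c); f=192/np.tan(np.radians(m['vertical_fov']/2))
    R=np.array(m['R']);t=np.array(m['t'])
    d=R.T@np.array([(uv[0]-m['cx'])/f,(uv[1]-m['cy'])/f,1]); return -R.T@t,d
def atz(c,uv,z,m=None):
    o,d=ray(c,uv,m); return o+d*(z-o[2])/d[2]
def proj(c,X,m=None):
    m=m or r.camera_model(c); f=192/np.tan(np.radians(m['vertical_fov']/2))
    p=np.array(m['R'])@np.array(X)+np.array(m['t']); return np.array([m['cx']+f*p[0]/p[2],m['cy']+f*p[1]/p[2]])
E
python3 - <<'E'
from h import *
for c,L in dict(top=[("handle_top",271.1,208.7,.13),("axis",267.5,199.6,.074),("mark",271.3,226,.01),("disc",269.2,175,.006),("tinf",253.5,174.3,.006),("tinr",241,173.5,.006)],side=[("handle_top",276.3,178.6,.13),("axis",265.7,191.4,.074),("mark",288.9,205.4,.01),("disc",231.8,197.8,.006),("tinf",230.8,205.7,.006)]).items():
    for n,u,v,z in L: print(c,n,atz(c,(u,v),z).round(4))
for c,b in (("top",(190,130,330,240)),("side",(190,160,320,240))):
    im=cv2.imread(f"pics/a_{c}.png")[b[1]:b[3],b[0]:b[2]]
    cv2.imwrite(f"pics/b_{c}.png",cv2.resize(im,None,fx=5.5,fy=5.5,interpolation=2)[:600,:800])
E
```

```text
top handle_top [ 0.4448 -0.0838  0.13  ]
top axis [ 0.4974 -0.0722  0.074 ]
top mark [ 0.4103 -0.0901  0.01  ]
top disc [ 0.6244 -0.0804  0.006 ]
top tinf [ 0.6261 -0.0165  0.006 ]
top tinr [0.6285 0.0344 0.006 ]
side handle_top [ 0.4565 -0.0908  0.13  ]
side axis [ 0.4969 -0.08    0.074 ]
side mark [ 0.4137 -0.1176  0.01  ]
side disc [ 0.6615 -0.1091  0.006 ]
side tinf [ 0.633  -0.0409  0.006 ]
```

View pics/b_top.png

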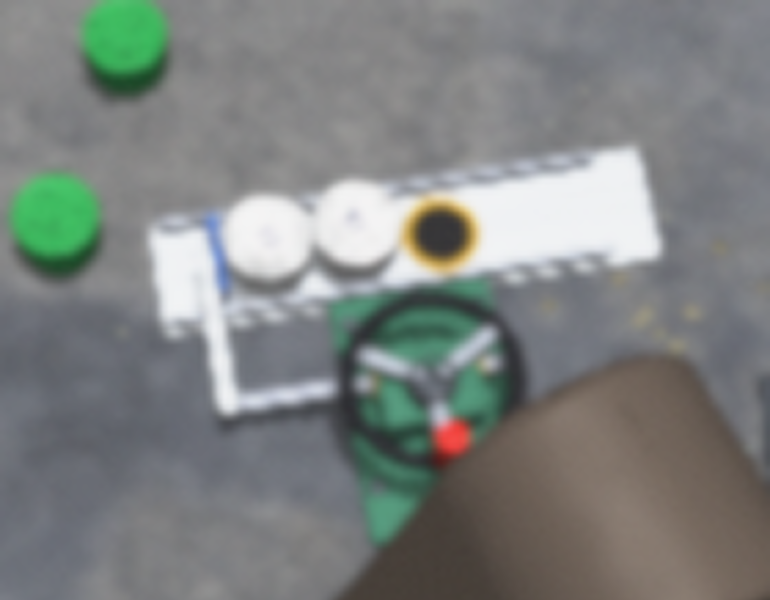

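View pics/b_side.png

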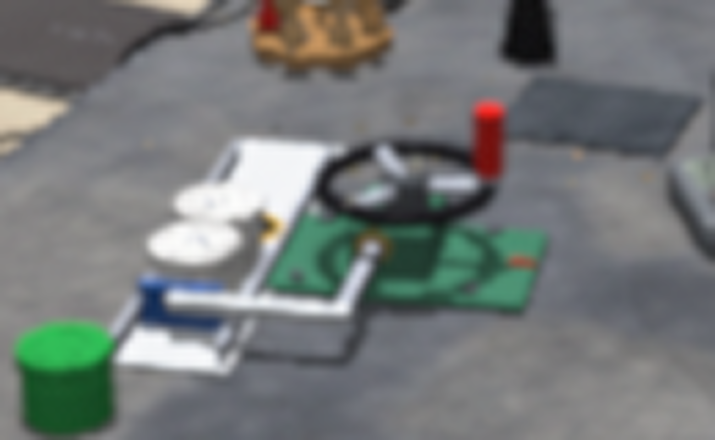

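```bash
cat >> h.py <<'E'
from scipy.spatial.transform import Rotation as Ro
def tool():
    s=r.get_state(); return s, Ro.from_euler('xyz',s['eef_rot'],degrees=True).as_matrix()
E
python3 - <<'E'
from h import *
s,T=tool(); print(T.round(3)); m=r.camera_model('wrist'); R=np.array(m['R']);t=np.array(m['t'])
print('cam in tool',T.T@(-R.T@t-s['tcp_pos'])); print('cam axes in tool (rows)',(R@T).round(3))
print('to go', T.T@(np.array([.47,-.2,.28])-s['tcp_pos']))
E
```

```text
[[ 0.    -0.223  0.975]
 [-0.     0.975  0.223]
 [-1.    -0.     0.   ]]
cam in tool [-0.14629753 -0.00059127 -0.08186967]
cam axes in tool (rows) [[-0.001  1.    -0.001]
 [-0.301  0.001  0.954]
 [ 0.954  0.001  0.301]]
to go [-0.04241167  0.37523884  0.41361455]
```

Emit:
arm_command --plan '[{"dx": -0.4,"dy": 0.9,"dz": 0.9},{"dx": -0.4,"dy": 0.9,"dz": 0.9},{"dx": -0.4,"dy": 0.9,"dz": 0.9},{"dx": -0.4,"dy": 0.9,"dz": 0.9},{"dx": -0.4,"dy": 0.9,"dz": 0.9},{"dx": 0,"dy": 0.9,"dz": 0.9},{"dx": 0,"dy": 0.9,"dz": 0.9},{"dx": 0,"dy": 0.9,"dz": 0.9},{"dx": 0,"dy": 0.9,"dz": 0.9},{"dx": 0,"dy": 0.9,"dz": 0.9}]' --fingers 1 --force 10

```text
schema error: expected keys dx, dy, dz, wx, wy, wz
```

Emit:
arm_command --plan '[{"dy": 0.9,"dz": 0.9,"wx": -1},{"wx": -1},{"wx": -1},{"wx": -1}]'

```text
schema error: expected keys dx, dy, dz, wx, wy, wz
```

Run:
```python
from h import *
s,T=tool(); print(s['joints'].round(1),s['tcp_pos'],T.round(3),np.degrees(np.arctan2(T[1,2],T[0,2])))
```

```text
[-60.6  20.5   0.7   0.  -70.1 -16.5] [ 0.15043033 -0.65799241  0.23759585] [[ 0.    -0.223  0.975]
 [-0.     0.975  0.223]
 [-1.    -0.     0.   ]] 12.879145091590516
```

All keys are needed in every row.

Emit:
arm_command --plan '[{"dx": -0.4,"dy": 0.9,"dz": 0.9,"wx": 0,"wy": 0,"wz": 0},{"dx": -0.4,"dy": 0.9,"dz": 0.9,"wx": 0,"wy": 0,"wz": 0},{"dx": -0.4,"dy": 0.9,"dz": 0.9,"wx": 0,"wy": 0,"wz": 0},{"dx": -0.4,"dy": 0.9,"dz": 0.9,"wx": 0,"wy": 0,"wz": 0},{"dx": -0.4,"dy": 0.9,"dz": 0.9,"wx": 0,"wy": 0,"wz": 0},{"dx": 0,"dy": 0.9,"dz": 0.9,"wx": 0,"wy": 0,"wz": 0},{"dx": 0,"dy": 0.9,"dz": 0.9,"wx": 0,"wy": 0,"wz": 0},{"dx": 0,"dy": 0.9,"dz": 0.9,"wx": 0,"wy": 0,"wz": 0},{"dx": 0,"dy": 0.9,"dz": 0.9,"wx": 0,"wy": 0,"wz": 0},{"dx": 0,"dy": 0.9,"dz": 0.9,"wx": 0,"wy": 0,"wz": 0},{"dx": 0,"dy": 0,"dz": 0,"wx": -1,"wy": 0,"wz": 0},{"dx": 0,"dy": 0,"dz": 0,"wx": -1,"wy": 0,"wz": 0},{"dx": 0,"dy": 0,"dz": 0,"wx": -1,"wy": 0,"wz": 0},{"dx": 0,"dy": 0,"dz": 0,"wx": -1,"wy": 0,"wz": 0}]' --fingers 1 --force 10

```text
time_s: 2.12
tcp_pos: [0.2913, -0.4323, 0.2796]
eef_rot: [-39.5, 89.8, -7.8]
contact_force: [1.6, 0.6, -1.2]
gripper_width: 0.0023
```

Run:
```python
from h import *
s,T=tool(); print(s['joints'].round(1),s['tcp_pos'],T.round(3),np.degrees(np.arctan2(T[1,2],T[0,2])),s['gripper_width'])
```

```text
[-34.5   4.4 -14.7  -0.1 -70.7 -23.7] [ 0.29131565 -0.43226481  0.27964381] [[ 0.003 -0.526  0.85 ]
 [-0.     0.85   0.526]
 [-1.    -0.002  0.003]] 31.73626441172729 0.002281055940456933
```

Emit:
arm_command --plan '[{"dx": 0,"dy": 0.5,"dz": 1,"wx": 0,"wy": 0,"wz": 0},{"dx": 0,"dy": 0.5,"dz": 1,"wx": 0,"wy": 0,"wz": 0},{"dx": 0,"dy": 0.5,"dz": 1,"wx": 0,"wy": 0,"wz": 0},{"dx": 0,"dy": 0.5,"dz": 1,"wx": 0,"wy": 0,"wz": 0},{"dx": 0,"dy": 0.5,"dz": 1,"wx": 0,"wy": 0,"wz": 0},{"dx": 0,"dy": 0.5,"dz": 1,"wx": 0,"wy": 0,"wz": 0},{"dx": 0,"dy": 0.5,"dz": 1,"wx": 0,"wy": 0,"wz": 0},{"dx": 0,"dy": 0.5,"dz": 1,"wx": 0,"wy": 0,"wz": 0},{"dx": 0,"dy": 0.5,"dz": 1,"wx": 0,"wy": 0,"wz": 0},{"dx": 0,"dy": 0.5,"dz": 1,"wx": 0,"wy": 0,"wz": 0},{"dx": 0,"dy": 0.5,"dz": 1,"wx": 0,"wy": 0,"wz": 0},{"dx": 0,"dy": 0.5,"dz": 1,"wx": 0,"wy": 0,"wz": 0},{"dx": 0,"dy": 0.5,"dz": 1,"wx": 0,"wy": 0,"wz": 0},{"dx": 0,"dy": 0.5,"dz": 1,"wx": 0,"wy": 0,"wz": 0},{"dx": 0,"dy": 0,"dz": 0,"wx": -1,"wy": 0,"wz": 0},{"dx": 0,"dy": 0,"dz": 0,"wx": -1,"wy": 0,"wz": 0},{"dx": 0,"dy": 0,"dz": 0,"wx": -1,"wy": 0,"wz": 0},{"dx": 0,"dy": 0,"dz": 0,"wx": -1,"wy": 0,"wz": 0},{"dx": 0,"dy": 0,"dz": 0,"wx": -1,"wy": 0,"wz": 0},{"dx": 0,"dy": 0,"dz": 0,"wx": -1,"wy": 0,"wz": 0}]'

```text
time_s: 3.78
tcp_pos: [0.4619, -0.1503, 0.284]
eef_rot: [-68.6, 89.3, -7.9]
contact_force: [-0.5, 0.1, -0.0]
gripper_width: 0.0007
```

Emit:
arm_command --plan '[{"dx": 0,"dy": 0,"dz": 0,"wx": -1,"wy": 0,"wz": 0},{"dx": 0,"dy": 0,"dz": 0,"wx": -1,"wy": 0,"wz": 0},{"dx": 0,"dy": 0,"dz": 0,"wx": -1,"wy": 0,"wz": 0},{"dx": 0,"dy": 0,"dz": 0,"wx": -1,"wy": 0,"wz": 0},{"dx": 0,"dy": 0,"dz": 0,"wx": -1,"wy": 0,"wz": 0},{"dx": 0,"dy": 0,"dz": 0,"wx": -1,"wy": 0,"wz": 0},{"dx": 0,"dy": 0,"dz": 0,"wx": -1,"wy": 0,"wz": 0},{"dx": 0,"dy": 0,"dz": 0,"wx": -1,"wy": 0,"wz": 0},{"dx": 0,"dy": 0,"dz": 0,"wx": -1,"wy": 0,"wz": 0},{"dx": 0,"dy": 0,"dz": 0,"wx": -1,"wy": 0,"wz": 0},{"dx": 0,"dy": 0,"dz": 0,"wx": -1,"wy": 0,"wz": 0},{"dx": 0,"dy": 0,"dz": 0,"wx": -1,"wy": 0,"wz": 0},{"dx": 0,"dy": 0,"dz": 0,"wx": -1,"wy": 0,"wz": 0},{"dx": 0,"dy": 0,"dz": 0,"wx": -1,"wy": 0,"wz": 0},{"dx": 0,"dy": 0,"dz": 0,"wx": -1,"wy": 0,"wz": 0},{"dx": 0,"dy": 0,"dz": 0,"wx": -1,"wy": 0,"wz": 0},{"dx": 0,"dy": 0,"dz": 0,"wx": -1,"wy": 0,"wz": 0},{"dx": 0,"dy": 0,"dz": 0,"wx": -1,"wy": 0,"wz": 0},{"dx": 0,"dy": 0,"dz": 0,"wx": -1,"wy": 0,"wz": 0},{"dx": 0,"dy": 0,"dz": 0,"wx": -1,"wy": 0,"wz": 0}]'

```text
time_s: 5.45
tcp_pos: [0.4611, -0.1502, 0.2875]
eef_rot: [-159.9, 88.8, -2.7]
contact_force: [0.7, 0.6, 0.6]
gripper_width: 0.0007
```

Emit:
arm_command --plan '[{"dx": 0,"dy": 0,"dz": 0,"wx": -1,"wy": 0,"wz": 0},{"dx": 0,"dy": 0,"dz": 0,"wx": -1,"wy": 0,"wz": 0},{"dx": 0,"dy": 0,"dz": 0,"wx": -1,"wy": 0,"wz": 0},{"dx": 0,"dy": 0,"dz": 0,"wx": -1,"wy": 0,"wz": 0},{"dx": 0,"dy": 0,"dz": 0,"wx": -1,"wy": 0,"wz": 0},{"dx": 0,"dy": 0,"dz": 0,"wx": -1,"wy": 0,"wz": 0},{"dx": 0,"dy": 0,"dz": 0,"wx": -1,"wy": 0,"wz": 0},{"dx": 0,"dy": 0,"dz": 0,"wx": -1,"wy": 0,"wz": 0},{"dx": 0,"dy": 0,"dz": 0,"wx": -1,"wy": 0,"wz": 0},{"dx": 0,"dy": 0,"dz": 0,"wx": -1,"wy": 0,"wz": 0},{"dx": 0,"dy": 0,"dz": 0,"wx": -1,"wy": 0,"wz": 0},{"dx": 0,"dy": 0,"dz": 0,"wx": -1,"wy": 0,"wz": 0},{"dx": 0,"dy": 0,"dz": 0,"wx": -1,"wy": 0,"wz": 0},{"dx": 0,"dy": 0,"dz": 0,"wx": -1,"wy": 0,"wz": 0},{"dx": 0,"dy": 0,"dz": 0,"wx": -1,"wy": 0,"wz": 0},{"dx": 0,"dy": 0,"dz": 0,"wx": -1,"wy": 0,"wz": 0},{"dx": 0,"dy": 0,"dz": 0,"wx": -1,"wy": 0,"wz": 0}]'

```text
time_s: 6.87
tcp_pos: [0.4603, -0.1502, 0.2906]
eef_rot: [120.2, 88.4, -0.6]
contact_force: [-0.4, -0.5, 0.1]
gripper_width: 0.0008
```

Run:
```python
from h import *
s,T=tool(); print(s['joints'].round(1),s['tcp_pos'],np.degrees(np.arctan2(T[1,2],T[0,2])))
for c in ("wrist","top"):
    m=r.camera_model(c)
    p,d=r.capture(c); cv2.imwrite(f"pics/c_{c}.png",cv2.cvtColor(p,cv2.COLOR_RGB2BGR)); np.save(f"pics/c_{c}.npy",d)
    for q,z in (("handle_top",.13),("wheel_axis",.074),("index_mark",.01),("target_disc",.006),("tin_front",.006)):
        print(c,q,[(x['centre'],round(x['score'],2),atz(c,x['centre'],z,m).round(4)) for x in r.spot_point(c,q)])
```

```text
[  5.4  -0.7 -18.7   0.2 -70.4 143.7] [ 0.46026708 -0.15024506  0.2905787 ] -120.79992282417817
wrist handle_top [([207.5, 139.5], 0.79, array([ 0.4442, -0.0874,  0.13  ]))]
wrist wheel_axis [([250.4, 96.8], 0.68, array([ 0.5058, -0.0728,  0.074 ]))]
wrist index_mark [([206.8, 141.2], 0.6, array([ 0.4208, -0.0916,  0.01  ]))]
wrist target_disc [([335.5, 52.0], 0.84, array([ 0.6371, -0.081 ,  0.006 ]))]
wrist tin_front [([311.4, 15.0], 0.56, array([ 0.6292, -0.0247,  0.006 ]))]
top handle_top [([253.8, 172.4], 0.71, array([ 0.5858, -0.0178,  0.13  ])), ([271.2, 206.4], 0.57, array([ 0.4536, -0.0841,  0.13  ]))]
top wheel_axis [([266.9, 198.1], 0.71, array([ 0.5034, -0.0698,  0.074 ]))]
top index_mark [([272.1, 224.4], 0.6, array([ 0.4167, -0.0931,  0.01  ]))]
top target_disc [([270.1, 171.6], 0.83, array([ 0.6394, -0.084 ,  0.006 ])), ([146.0, 259.6], 0.28, array([0.2702, 0.385 , 0.006 ]))]
top tin_front [([251.2, 175.0], 0.67, array([ 0.6228, -0.0072,  0.006 ]))]
```

View pics/c_wrist.png

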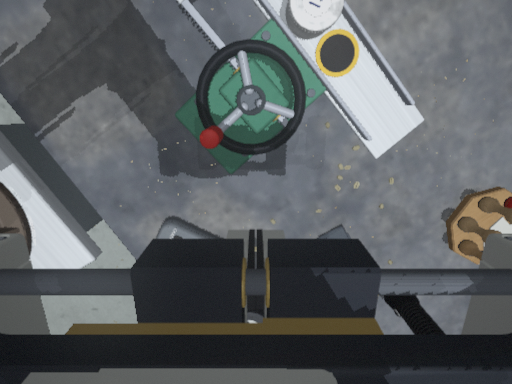

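View pics/c_top.png

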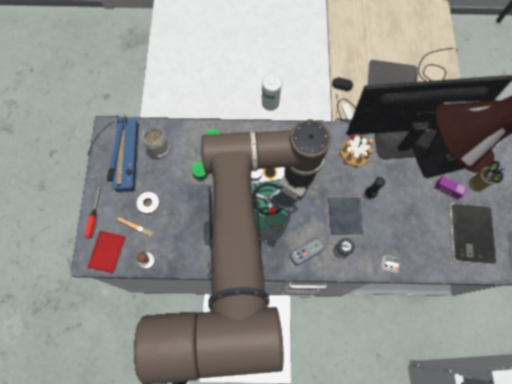

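```bash
cat >> h.py <<'E'
def cloud(c,d,m):
    f=192/np.tan(np.radians(m['vertical_fov']/2)); v,u=np.mgrid[0:384,0:512]
    P=np.stack([(u-m['cx'])/f*d,(v-m['cy'])/f*d,d],-1)
    return (P-np.array(m['t']))@np.array(m['R'])
def measure(name):
    m=r.camera_model('wrist'); s,T=tool(); p,d=r.capture('wrist')
    cv2.imwrite(f"pics/{name}.png",cv2.cvtColor(p,cv2.COLOR_RGB2BGR))
    W=cloud('wrist',d,m); hsv=cv2.cvtColor(p,cv2.COLOR_RGB2HSV).astype(int); ok=d>0
    red=ok&((hsv[...,0]<8)|(hsv[...,0]>172))&(hsv[...,1]>150)&(hsv[...,2]>70)
    g=p.astype(int).max(-1)
    return s,m,p,d,W,red,g
E
python3 - <<'E'
from h import *
from scipy.optimize import least_squares
s,m,p,d,W,red,g=measure('d0')
t=W[red&(W[...,2]>.122)&(W[...,2]<.138)]; print('top',len(t),t.mean(0),(t.max(0)+t.min(0))/2,np.ptp(t,0))
near=np.hypot(W[...,0]-.505,W[...,1]+.073)
k=(d>0)&(g<60)&(W[...,2]>.064)&(W[...,2]<.082)&(near>.045)&(near<.08)
q=W[k]; f=least_squares(lambda a:np.hypot(q[:,0]-a[0],q[:,1]-a[1])-a[2],[.505,-.073,.06],loss='soft_l1',f_scale=.003); print('rim',len(q),f.x,q[:,2].mean(),np.percentile(q[:,2],95))
a=f.x[:2]; h=t.mean(0)[:2]; e=h-a; print(np.hypot(*e),'yaw',np.degrees(np.arctan2(-e[1],-e[0])))
mk=W[red&(W[...,2]<.03)&(near<.12)]; print('mark',len(mk),mk.mean(0) if len(mk) else 0)
# table
w=W[(d>0)&(np.abs(W[...,2])<.02)]; print('table z',np.median(w[:,2]))
g2=(d>0)&(p[...,1].astype(int)-p[...,0]>25)&(np.abs(W[...,2]-.01)<.006); q=W[g2]; 
print(cv2.minAreaRect(q[:,:2].astype(np.float32)*1000),len(q))
E
```

```text
top 323 [ 0.44701442 -0.08688642  0.1284577 ] [ 0.44607775 -0.08706373  0.1269207 ] [0.02149521 0.02023391 0.00974507]
rim 2443 [ 0.50320385 -0.07609127  0.05810975] 0.07236886077138288 0.07460738696526828
0.05721702062755353 yaw 10.875190592981866
mark 0 0
table z -0.0008804989092594489
((502.6976013183594, -76.27725219726562), (184.38499450683594, 119.15025329589844), 10.83466911315918) 4842
```

```bash
cat >> h.py <<'E'
A=np.array([.503,-.076]); PSI=10.85
def frame(z):
    c,s_=np.cos(np.radians(z)),np.sin(np.radians(z)); return np.array([[0,-s_,c],[0,c,s_],[-1,0,0]])
def pose(th,lag=.0200,z=.105,b0=-30,b1=20):
    phi=180+PSI-th; nu=phi-90+b0+(b1-b0)*th/360
    H=A+.06*np.array([np.cos(np.radians(phi)),np.sin(np.radians(phi))])
    n=np.array([np.cos(np.radians(nu)),np.sin(np.radians(nu))])
    return np.r_[H-lag*n,z], frame(nu+180)
def plan(p1,R1,N):
    s,T=tool(); w=Ro.from_matrix(T.T@R1).as_rotvec()/N; E=Ro.from_rotvec(w).as_matrix()
    M=sum(np.linalg.matrix_power(E,k) for k in range(N)); v=np.linalg.solve(M,T.T@(p1-s['tcp_pos']))
    print('N',N,'d',(v/.02).round(3),'w',(w/.08).round(3)); return v,w
E
python3 - <<'E'
from h import *
p,R=pose(0,lag=.045,z=.20); print(p); plan(p,R,8)
s=r.get_state(); print(s['joints'].round(1))
E
```

```text
[ 0.42931069 -0.12980414  0.2       ]
N 8 d [ 0.562 -0.238 -0.027] w [-0.325 -0.017 -0.038]
[  5.4  -0.6 -18.7   0.2 -70.4 143.5]
```

Emit:
arm_command --plan '[{"dx": 0.56,"dy": -0.24,"dz": -0.03,"wx": -0.33,"wy": -0.02,"wz": -0.04},{"dx": 0.56,"dy": -0.24,"dz": -0.03,"wx": -0.33,"wy": -0.02,"wz": -0.04},{"dx": 0.56,"dy": -0.24,"dz": -0.03,"wx": -0.33,"wy": -0.02,"wz": -0.04},{"dx": 0.56,"dy": -0.24,"dz": -0.03,"wx": -0.33,"wy": -0.02,"wz": -0.04},{"dx": 0.56,"dy": -0.24,"dz": -0.03,"wx": -0.33,"wy": -0.02,"wz": -0.04},{"dx": 0.56,"dy": -0.24,"dz": -0.03,"wx": -0.33,"wy": -0.02,"wz": -0.04},{"dx": 0.56,"dy": -0.24,"dz": -0.03,"wx": -0.33,"wy": -0.02,"wz": -0.04},{"dx": 0.56,"dy": -0.24,"dz": -0.03,"wx": -0.33,"wy": -0.02,"wz": -0.04},{"dx": 0,"dy": 0,"dz": 0,"wx": 0,"wy": 0,"wz": 0}]' --fingers 0.77

```text
time_s: 8.27
tcp_pos: [0.4222, -0.1272, 0.1888]
eef_rot: [-69.1, 89.5, -176.9]
contact_force: [-0.9, -0.2, -0.1]
gripper_width: 0.0102
```

Run:
```python
from h import *
s,T=tool(); print(s['joints'].round(1),s['tcp_pos'].round(4),T[:,0].round(3),s['gripper_width'],s['contact_force'].round(2))
p,R=pose(0,lag=.045,z=.105); print(p); plan(p,R,8)
```

```text
[ 9.000e+00  7.000e-01 -3.120e+01 -1.000e-01 -5.870e+01  1.533e+02] [ 0.4222 -0.1272  0.1888] [-0.01  -0.001 -1.   ] 0.010248548977143185 [-0.85 -0.17 -0.08]
[ 0.42931069 -0.12980414  0.105     ]
N 8 d [0.523 0.05  0.   ] w [0.038 0.006 0.014]
```

Emit:
arm_command --plan '[{"dx": 0.5,"dy": 0.05,"dz": 0,"wx": 0.04,"wy": 0,"wz": 0.01},{"dx": 0.5,"dy": 0.05,"dz": 0,"wx": 0.04,"wy": 0,"wz": 0.01},{"dx": 0.5,"dy": 0.05,"dz": 0,"wx": 0.04,"wy": 0,"wz": 0.01},{"dx": 0.5,"dy": 0.05,"dz": 0,"wx": 0.04,"wy": 0,"wz": 0.01},{"dx": 0.5,"dy": 0.05,"dz": 0,"wx": 0.04,"wy": 0,"wz": 0.01},{"dx": 0.5,"dy": 0.05,"dz": 0,"wx": 0.04,"wy": 0,"wz": 0.01},{"dx": 0.4,"dy": 0.05,"dz": 0,"wx": 0.04,"wy": 0,"wz": 0.01},{"dx": 0.3,"dy": 0.05,"dz": 0,"wx": 0.04,"wy": 0,"wz": 0.01},{"dx": 0,"dy": 0,"dz": 0,"wx": 0,"wy": 0,"wz": 0}]'

```text
time_s: 9.02
tcp_pos: [0.4283, -0.1295, 0.1103]
eef_rot: [-29.5, 89.7, -138.6]
contact_force: [-1.6, 0.1, -0.8]
gripper_width: 0.01
```

```bash
cat >> h.py <<'E'
def handle(name):
    s,m,p,d,W,red,g=measure(name)
    t=W[red&(W[...,2]>.122)&(W[...,2]<.138)][:,:2]
    if len(t)<20: print('no red',len(t)); return
    c=(t.max(0)+t.min(0))/2; c2=t.mean(0)
    for q in (c,c2):
        e=q-A; print('handle',q.round(4),'R',np.hypot(*e).round(4),'theta',round((180+PSI-np.degrees(np.arctan2(e[1],e[0])))%360,1), len(t))
def st():
    s,T=tool(); print(s['time_s'],s['joints'].round(1),s['tcp_pos'].round(4),'x',T[:,0].round(3),'zang',np.degrees(np.arctan2(T[1,2],T[0,2])).round(1),'F',s['contact_force'].round(2),s['gripper_width'])
E
python3 - <<'E'
from h import *
st(); handle('e0')
p,R=pose(0,lag=.026,z=.105); print(p); plan(p,R,6)
E
```

```text
9.0167 [  8.7   6.6 -37.    0.2 -46.7 152.1] [ 0.4283 -0.1295  0.1103] x [-0.004 -0.004 -1.   ] zang -109.1 F [-1.59  0.12 -0.79] 0.009995085002433325
handle [ 0.4459 -0.0866] R 0.0581 theta 0.3 1612
handle [ 0.4462 -0.0859] R 0.0576 theta 0.9 1612
[ 0.4355435  -0.11185555  0.105     ]
N 6 d [ 0.048  0.007 -0.158] w [0.003 0.01  0.005]
```

View pics/e0.png

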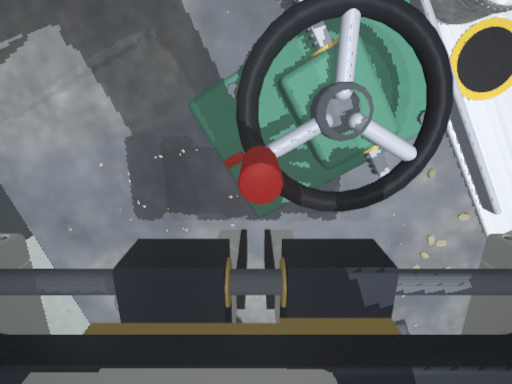

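Emit:
arm_command --plan '[{"dx": 0.05,"dy": 0,"dz": -0.15,"wx": 0,"wy": 0.01,"wz": 0},{"dx": 0.05,"dy": 0,"dz": -0.15,"wx": 0,"wy": 0.01,"wz": 0},{"dx": 0.05,"dy": 0,"dz": -0.15,"wx": 0,"wy": 0.01,"wz": 0},{"dx": 0.05,"dy": 0,"dz": -0.15,"wx": 0,"wy": 0.01,"wz": 0},{"dx": 0.05,"dy": 0,"dz": -0.15,"wx": 0,"wy": 0.01,"wz": 0},{"dx": 0.05,"dy": 0,"dz": -0.15,"wx": 0,"wy": 0.01,"wz": 0}]'

```text
time_s: 9.57
tcp_pos: [0.4364, -0.1109, 0.1065]
eef_rot: [147.8, 89.9, 38.7]
contact_force: [-0.5, 0.0, -0.2]
gripper_width: 0.0098
```

Run:
```python
from h import *
st(); handle('e1')
p,R=pose(20); print(p); plan(p,R,10)
```

```text
9.5667 [ 1.090e+01  7.000e+00 -3.700e+01 -1.000e-01 -4.590e+01  1.501e+02] [ 0.4364 -0.1109  0.1065] x [ 0.002  0.002 -1.   ] zang -109.1 F [-0.54  0.01 -0.16] 0.009848297407540544
handle [ 0.4462 -0.0868] R 0.0578 theta 0.1 1558
handle [ 0.4465 -0.0854] R 0.0573 theta 1.4 1558
[ 0.4319029  -0.08256245  0.105     ]
N 10 d [ 0.007 -0.084 -0.115] w [ 0.378 -0.003 -0.001]
```

Emit:
arm_command --plan '[{"dx": 0,"dy": -0.08,"dz": -0.12,"wx": 0.38,"wy": 0,"wz": 0},{"dx": 0,"dy": -0.08,"dz": -0.12,"wx": 0.38,"wy": 0,"wz": 0},{"dx": 0,"dy": -0.08,"dz": -0.12,"wx": 0.38,"wy": 0,"wz": 0},{"dx": 0,"dy": -0.08,"dz": -0.12,"wx": 0.38,"wy": 0,"wz": 0},{"dx": 0,"dy": -0.08,"dz": -0.12,"wx": 0.38,"wy": 0,"wz": 0},{"dx": 0,"dy": -0.08,"dz": -0.12,"wx": 0.38,"wy": 0,"wz": 0},{"dx": 0,"dy": -0.08,"dz": -0.12,"wx": 0.38,"wy": 0,"wz": 0},{"dx": 0,"dy": -0.08,"dz": -0.12,"wx": 0.38,"wy": 0,"wz": 0},{"dx": 0,"dy": -0.08,"dz": -0.12,"wx": 0.38,"wy": 0,"wz": 0},{"dx": 0,"dy": -0.08,"dz": -0.12,"wx": 0.38,"wy": 0,"wz": 0}]'

```text
time_s: 10.45
tcp_pos: [0.4307, -0.082, 0.1063]
eef_rot: [-21.5, 89.8, -148.6]
contact_force: [-0.2, -1.9, 1.1]
gripper_width: 0.0099
```

Run:
```python
from h import *
st(); handle('e2')
p,R=pose(60); print(p); plan(p,R,14)
```

```text
10.45 [ 1.520e+01  6.100e+00 -3.830e+01  1.000e-01 -4.590e+01  1.276e+02] [ 0.4307 -0.082   0.1063] x [-0.003 -0.002 -1.   ] zang -127.1 F [-0.21 -1.91  1.14] 0.00991787256802979
handle [ 0.4454 -0.068 ] R 0.0582 theta 18.8 1534
handle [ 0.4465 -0.0662] R 0.0573 theta 20.7 1534
[ 0.4448657  -0.03718637  0.105     ]
N 14 d [ 0.005 -0.098 -0.138] w [0.523 0.003 0.   ]
```

View pics/e2.png

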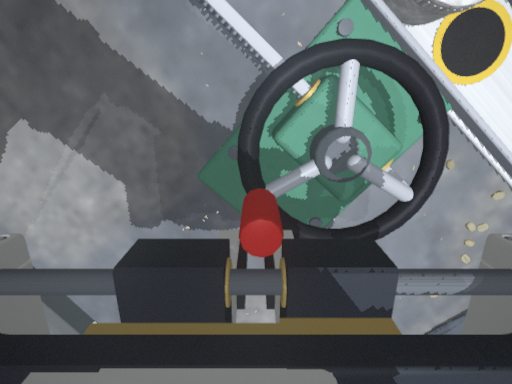

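Emit:
arm_command --plan '[{"dx": 0,"dy": -0.1,"dz": -0.14,"wx": 0.52,"wy": 0,"wz": 0},{"dx": 0,"dy": -0.1,"dz": -0.14,"wx": 0.52,"wy": 0,"wz": 0},{"dx": 0,"dy": -0.1,"dz": -0.14,"wx": 0.52,"wy": 0,"wz": 0},{"dx": 0,"dy": -0.1,"dz": -0.14,"wx": 0.52,"wy": 0,"wz": 0},{"dx": 0,"dy": -0.1,"dz": -0.14,"wx": 0.52,"wy": 0,"wz": 0},{"dx": 0,"dy": -0.1,"dz": -0.14,"wx": 0.52,"wy": 0,"wz": 0},{"dx": 0,"dy": -0.1,"dz": -0.14,"wx": 0.52,"wy": 0,"wz": 0},{"dx": 0,"dy": -0.1,"dz": -0.14,"wx": 0.52,"wy": 0,"wz": 0},{"dx": 0,"dy": -0.1,"dz": -0.14,"wx": 0.52,"wy": 0,"wz": 0},{"dx": 0,"dy": -0.1,"dz": -0.14,"wx": 0.52,"wy": 0,"wz": 0},{"dx": 0,"dy": -0.1,"dz": -0.14,"wx": 0.52,"wy": 0,"wz": 0},{"dx": 0,"dy": -0.1,"dz": -0.14,"wx": 0.52,"wy": 0,"wz": 0},{"dx": 0,"dy": -0.1,"dz": -0.14,"wx": 0.52,"wy": 0,"wz": 0},{"dx": 0,"dy": -0.1,"dz": -0.14,"wx": 0.52,"wy": 0,"wz": 0}]'

```text
time_s: 11.67
tcp_pos: [0.4404, -0.038, 0.1061]
eef_rot: [12.3, 89.2, -149.2]
contact_force: [-1.2, -1.0, 1.7]
gripper_width: 0.0101
```

Run:
```python
from h import *
st(); handle('e3')
p,R=pose(110); print(pose(60)[0],p); plan(p,R,18)
```

```text
11.6667 [ 20.9   6.7 -37.5   0.2 -46.5  87.5] [ 0.4404 -0.038   0.1061] x [-0.012 -0.007 -1.   ] zang -161.5 F [-1.21 -1.02  1.7 ] 0.010147868060034277
handle [ 0.4618 -0.0347] R 0.0584 theta 55.9 1525
handle [ 0.4631 -0.0342] R 0.0578 theta 57.1 1525
[ 0.4448657  -0.03718637  0.105     ] [ 0.49425218 -0.00866951  0.105     ]
N 18 d [ 0.002 -0.087 -0.149] w [ 0.512  0.008 -0.006]
```

Emit:
arm_command --plan '[{"dx": 0,"dy": -0.09,"dz": -0.15,"wx": 0.51,"wy": 0.01,"wz": 0},{"dx": 0,"dy": -0.09,"dz": -0.15,"wx": 0.51,"wy": 0.01,"wz": 0},{"dx": 0,"dy": -0.09,"dz": -0.15,"wx": 0.51,"wy": 0.01,"wz": 0},{"dx": 0,"dy": -0.09,"dz": -0.15,"wx": 0.51,"wy": 0.01,"wz": 0},{"dx": 0,"dy": -0.09,"dz": -0.15,"wx": 0.51,"wy": 0.01,"wz": 0},{"dx": 0,"dy": -0.09,"dz": -0.15,"wx": 0.51,"wy": 0.01,"wz": 0},{"dx": 0,"dy": -0.09,"dz": -0.15,"wx": 0.51,"wy": 0.01,"wz": 0},{"dx": 0,"dy": -0.09,"dz": -0.15,"wx": 0.51,"wy": 0.01,"wz": 0},{"dx": 0,"dy": -0.09,"dz": -0.15,"wx": 0.51,"wy": 0.01,"wz": 0},{"dx": 0,"dy": -0.09,"dz": -0.15,"wx": 0.51,"wy": 0.01,"wz": 0},{"dx": 0,"dy": -0.09,"dz": -0.15,"wx": 0.51,"wy": 0.01,"wz": 0},{"dx": 0,"dy": -0.09,"dz": -0.15,"wx": 0.51,"wy": 0.01,"wz": 0},{"dx": 0,"dy": -0.09,"dz": -0.15,"wx": 0.51,"wy": 0.01,"wz": 0},{"dx": 0,"dy": -0.09,"dz": -0.15,"wx": 0.51,"wy": 0.01,"wz": 0},{"dx": 0,"dy": -0.09,"dz": -0.15,"wx": 0.51,"wy": 0.01,"wz": 0},{"dx": 0,"dy": -0.09,"dz": -0.15,"wx": 0.51,"wy": 0.01,"wz": 0},{"dx": 0,"dy": -0.09,"dz": -0.15,"wx": 0.51,"wy": 0.01,"wz": 0},{"dx": 0,"dy": -0.09,"dz": -0.15,"wx": 0.51,"wy": 0.01,"wz": 0}]'

```text
time_s: 13.22
tcp_pos: [0.4868, -0.0081, 0.1037]
eef_rot: [58.1, 89.1, -145.8]
contact_force: [-2.4, 1.1, 2.0]
gripper_width: 0.0101
```

Run:
```python
from h import *
st(); handle('e4')
p,R=pose(160); print(pose(110)[0],p); plan(p,R,18)
```

```text
13.2167 [ 22.4  11.1 -32.4   0.3 -47.4  43.5] [ 0.4868 -0.0081  0.1037] x [-0.014 -0.009 -1.   ] zang 156.1 F [-2.37  1.08  2.  ] 0.010119399766673774
handle [ 0.5048 -0.0161] R 0.0599 theta 102.5 1585
handle [ 0.5065 -0.017 ] R 0.0591 theta 104.3 1585
[ 0.49425218 -0.00866951  0.105     ] [ 0.54667294 -0.02683223  0.105     ]
N 18 d [-0.005 -0.079 -0.158] w [ 0.519  0.002 -0.011]
```

View pics/e4.png

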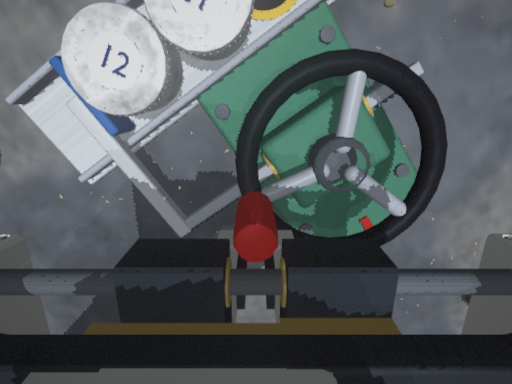

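Emit:
arm_command --plan '[{"dx": 0,"dy": -0.08,"dz": -0.17,"wx": 0.52,"wy": 0,"wz": -0.01},{"dx": 0,"dy": -0.08,"dz": -0.17,"wx": 0.52,"wy": 0,"wz": -0.01},{"dx": 0,"dy": -0.08,"dz": -0.17,"wx": 0.52,"wy": 0,"wz": -0.01},{"dx": 0,"dy": -0.08,"dz": -0.17,"wx": 0.52,"wy": 0,"wz": -0.01},{"dx": 0,"dy": -0.08,"dz": -0.17,"wx": 0.52,"wy": 0,"wz": -0.01},{"dx": 0,"dy": -0.08,"dz": -0.17,"wx": 0.52,"wy": 0,"wz": -0.01},{"dx": 0,"dy": -0.08,"dz": -0.16,"wx": 0.52,"wy": 0,"wz": -0.01},{"dx": 0,"dy": -0.08,"dz": -0.16,"wx": 0.52,"wy": 0,"wz": -0.01},{"dx": 0,"dy": -0.08,"dz": -0.16,"wx": 0.52,"wy": 0,"wz": -0.01},{"dx": 0,"dy": -0.08,"dz": -0.16,"wx": 0.52,"wy": 0,"wz": -0.01},{"dx": 0,"dy": -0.08,"dz": -0.16,"wx": 0.52,"wy": 0,"wz": -0.01},{"dx": 0,"dy": -0.08,"dz": -0.16,"wx": 0.52,"wy": 0,"wz": -0.01},{"dx": 0,"dy": -0.08,"dz": -0.16,"wx": 0.52,"wy": 0,"wz": -0.01},{"dx": 0,"dy": -0.08,"dz": -0.16,"wx": 0.52,"wy": 0,"wz": -0.01},{"dx": 0,"dy": -0.08,"dz": -0.16,"wx": 0.52,"wy": 0,"wz": -0.01},{"dx": 0,"dy": -0.08,"dz": -0.16,"wx": 0.52,"wy": 0,"wz": -0.01},{"dx": 0,"dy": -0.08,"dz": -0.16,"wx": 0.52,"wy": 0,"wz": -0.01},{"dx": 0,"dy": -0.08,"dz": -0.16,"wx": 0.52,"wy": 0,"wz": -0.01}]'

```text
time_s: 14.77
tcp_pos: [0.5472, -0.0242, 0.1028]
eef_rot: [11.9, 89.4, 125.6]
contact_force: [-1.0, 1.8, 1.9]
gripper_width: 0.0099
```

Run:
```python
from h import *
st(); handle('e5')
p,R=pose(210); print(pose(160)[0],p); plan(p,R,18)
```

```text
14.7667 [ 17.6  16.2 -24.9  -0.7 -49.1   6.6] [ 0.5472 -0.0242  0.1028] x [-0.006  0.008 -1.   ] zang 113.7 F [-1.02  1.84  1.87] 0.009877963831738485
handle [ 0.5549 -0.0428] R 0.0616 theta 158.2 1598
handle [ 0.5554 -0.0449] R 0.0609 theta 160.1 1598
[ 0.54667294 -0.02683223  0.105     ] [ 0.56651472 -0.0768867   0.105     ]
N 18 d [-0.007 -0.046 -0.152] w [ 0.527  0.006 -0.004]
```

```bash
sed -i 's/A=np.array(\[.503,-.076\])/A=np.array([.5049,-.0757])/' h.py
python3 - <<'E'
from h import *
p,R=pose(210); print(pose(160)[0],p); plan(p,R,18)
E
```

```text
[ 0.54857294 -0.02653223  0.105     ] [ 0.56841472 -0.0765867   0.105     ]
N 18 d [-0.007 -0.051 -0.151] w [ 0.527  0.006 -0.004]
```

Emit:
arm_command --plan '[{"dx": 0,"dy": -0.05,"dz": -0.16,"wx": 0.53,"wy": 0.01,"wz": 0},{"dx": 0,"dy": -0.05,"dz": -0.16,"wx": 0.53,"wy": 0.01,"wz": 0},{"dx": 0,"dy": -0.05,"dz": -0.16,"wx": 0.53,"wy": 0.01,"wz": 0},{"dx": 0,"dy": -0.05,"dz": -0.16,"wx": 0.53,"wy": 0.01,"wz": 0},{"dx": 0,"dy": -0.05,"dz": -0.16,"wx": 0.53,"wy": 0.01,"wz": 0},{"dx": 0,"dy": -0.05,"dz": -0.16,"wx": 0.53,"wy": 0.01,"wz": 0},{"dx": 0,"dy": -0.05,"dz": -0.15,"wx": 0.53,"wy": 0.01,"wz": 0},{"dx": 0,"dy": -0.05,"dz": -0.15,"wx": 0.53,"wy": 0.01,"wz": 0},{"dx": 0,"dy": -0.05,"dz": -0.15,"wx": 0.53,"wy": 0.01,"wz": 0},{"dx": 0,"dy": -0.05,"dz": -0.15,"wx": 0.53,"wy": 0.01,"wz": 0},{"dx": 0,"dy": -0.05,"dz": -0.15,"wx": 0.53,"wy": 0.01,"wz": 0},{"dx": 0,"dy": -0.05,"dz": -0.15,"wx": 0.53,"wy": 0.01,"wz": 0},{"dx": -0.02,"dy": -0.05,"dz": -0.15,"wx": 0.53,"wy": 0.01,"wz": 0},{"dx": -0.02,"dy": -0.05,"dz": -0.15,"wx": 0.53,"wy": 0.01,"wz": 0},{"dx": -0.02,"dy": -0.05,"dz": -0.15,"wx": 0.53,"wy": 0.01,"wz": 0},{"dx": -0.02,"dy": -0.05,"dz": -0.15,"wx": 0.53,"wy": 0.01,"wz": 0},{"dx": -0.02,"dy": -0.05,"dz": -0.15,"wx": 0.53,"wy": 0.01,"wz": 0},{"dx": -0.02,"dy": -0.05,"dz": -0.15,"wx": 0.53,"wy": 0.01,"wz": 0}]'

```text
time_s: 16.32
tcp_pos: [0.5688, -0.0732, 0.103]
eef_rot: [77.6, 89.9, 148.6]
contact_force: [1.0, 1.7, -2.4]
gripper_width: 0.0101
```

Run:
```python
from h import *
st(); handle('e6')
p,R=pose(260); print(pose(210)[0],p); plan(p,R,18)
```

```text
16.3167 [ 12.1  18.2 -22.1  -0.1 -49.8 -31.1] [ 0.5688 -0.0732  0.103 ] x [-0.002  0.001 -1.   ] zang 71.0 F [ 0.96  1.71 -2.41] 0.010127421622905702
handle [ 0.5623 -0.0917] R 0.0596 theta 206.5 1599
handle [ 0.5617 -0.0938] R 0.0597 theta 208.5 1599
[ 0.56841472 -0.0765867   0.105     ] [ 0.54408165 -0.12270321  0.105     ]
N 18 d [-0.006 -0.036 -0.152] w [ 0.532 -0.001 -0.002]
```

View pics/e6.png

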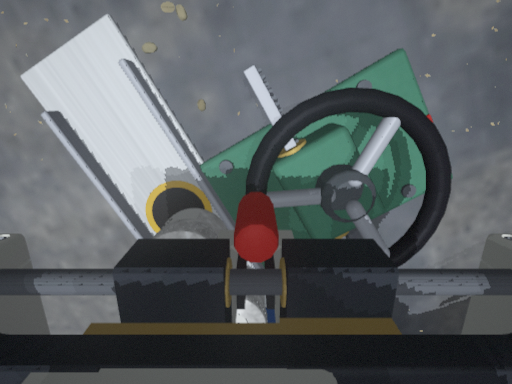

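Emit:
arm_command --plan '[{"dx": -0.01,"dy": -0.03,"dz": -0.16,"wx": 0.53,"wy": 0,"wz": 0},{"dx": -0.01,"dy": -0.03,"dz": -0.16,"wx": 0.53,"wy": 0,"wz": 0},{"dx": -0.01,"dy": -0.03,"dz": -0.16,"wx": 0.53,"wy": 0,"wz": 0},{"dx": -0.01,"dy": -0.03,"dz": -0.16,"wx": 0.53,"wy": 0,"wz": 0},{"dx": -0.01,"dy": -0.04,"dz": -0.16,"wx": 0.53,"wy": 0,"wz": 0},{"dx": -0.01,"dy": -0.04,"dz": -0.16,"wx": 0.53,"wy": 0,"wz": 0},{"dx": -0.01,"dy": -0.04,"dz": -0.16,"wx": 0.53,"wy": 0,"wz": 0},{"dx": -0.01,"dy": -0.04,"dz": -0.16,"wx": 0.53,"wy": 0,"wz": 0},{"dx": -0.01,"dy": -0.04,"dz": -0.15,"wx": 0.53,"wy": 0,"wz": 0},{"dx": -0.01,"dy": -0.04,"dz": -0.15,"wx": 0.53,"wy": 0,"wz": 0},{"dx": -0.01,"dy": -0.04,"dz": -0.15,"wx": 0.53,"wy": 0,"wz": 0},{"dx": -0.01,"dy": -0.04,"dz": -0.15,"wx": 0.53,"wy": 0,"wz": 0},{"dx": 0,"dy": -0.04,"dz": -0.15,"wx": 0.53,"wy": 0,"wz": 0},{"dx": 0,"dy": -0.04,"dz": -0.15,"wx": 0.53,"wy": 0,"wz": 0},{"dx": 0,"dy": -0.04,"dz": -0.15,"wx": 0.53,"wy": 0,"wz": 0},{"dx": 0,"dy": -0.04,"dz": -0.15,"wx": 0.53,"wy": 0,"wz": 0},{"dx": 0,"dy": -0.04,"dz": -0.15,"wx": 0.53,"wy": 0,"wz": 0},{"dx": 0,"dy": -0.04,"dz": -0.15,"wx": 0.53,"wy": 0,"wz": 0}]'

```text
time_s: 17.87
tcp_pos: [0.5507, -0.1192, 0.1033]
eef_rot: [4.9, 89.1, 33.7]
contact_force: [1.2, 2.7, -0.8]
gripper_width: 0.0101
```

Run:
```python
from h import *
st(); handle('e7')
p,R=pose(305); print(pose(260)[0],p); plan(p,R,17)
```

```text
17.8667 [  7.4  17.  -23.8  -0.5 -48.5 -68.2] [ 0.5507 -0.1192  0.1033] x [ 0.013  0.009 -1.   ] zang 28.9 F [ 1.23  2.67 -0.75] 0.010050860293856061
handle [ 0.5337 -0.1286] R 0.0603 theta 252.3 1559
handle [ 0.5314 -0.1297] R 0.0602 theta 254.7 1559
[ 0.54408165 -0.12270321  0.105     ] [ 0.49993053 -0.13453477  0.105     ]
N 17 d [-0.006 -0.019 -0.156] w [ 0.52   0.01  -0.005]
```

Emit:
arm_command --plan '[{"dx": -0.01,"dy": -0.02,"dz": -0.16,"wx": 0.52,"wy": 0.01,"wz": 0},{"dx": -0.01,"dy": -0.02,"dz": -0.16,"wx": 0.52,"wy": 0.01,"wz": 0},{"dx": -0.01,"dy": -0.02,"dz": -0.16,"wx": 0.52,"wy": 0.01,"wz": 0},{"dx": -0.01,"dy": -0.02,"dz": -0.16,"wx": 0.52,"wy": 0.01,"wz": 0},{"dx": -0.01,"dy": -0.02,"dz": -0.16,"wx": 0.52,"wy": 0.01,"wz": 0},{"dx": -0.01,"dy": -0.02,"dz": -0.16,"wx": 0.52,"wy": 0.01,"wz": 0},{"dx": -0.01,"dy": -0.02,"dz": -0.16,"wx": 0.52,"wy": 0.01,"wz": 0},{"dx": -0.01,"dy": -0.02,"dz": -0.16,"wx": 0.52,"wy": 0.01,"wz": 0},{"dx": -0.01,"dy": -0.02,"dz": -0.16,"wx": 0.52,"wy": 0.01,"wz": 0},{"dx": -0.01,"dy": -0.02,"dz": -0.16,"wx": 0.52,"wy": 0.01,"wz": 0},{"dx": -0.01,"dy": -0.02,"dz": -0.16,"wx": 0.52,"wy": 0.01,"wz": 0},{"dx": -0.01,"dy": -0.02,"dz": -0.16,"wx": 0.52,"wy": 0.01,"wz": 0},{"dx": -0.01,"dy": -0.02,"dz": -0.15,"wx": 0.52,"wy": 0.01,"wz": 0},{"dx": -0.01,"dy": -0.02,"dz": -0.15,"wx": 0.52,"wy": 0.01,"wz": 0},{"dx": -0.01,"dy": -0.02,"dz": -0.15,"wx": 0.52,"wy": 0.01,"wz": 0},{"dx": -0.01,"dy": -0.02,"dz": -0.15,"wx": 0.52,"wy": 0.01,"wz": 0},{"dx": -0.01,"dy": -0.02,"dz": -0.15,"wx": 0.52,"wy": 0.01,"wz": 0}]'

```text
time_s: 19.33
tcp_pos: [0.5091, -0.1366, 0.1073]
eef_rot: [17.5, 88.9, 7.9]
contact_force: [1.0, -0.4, -2.1]
gripper_width: 0.0101
```

Run:
```python
from h import *
st(); handle('e8')
p,R=pose(340); print(pose(305)[0],p); plan(p,R,14)
```

```text
19.3333 [   6.3   13.4  -28.6   -0.   -47.  -105.8] [ 0.5091 -0.1366  0.1073] x [ 0.019  0.003 -1.   ] zang -9.6 F [ 0.96 -0.38 -2.07] 0.010099508260398642
handle [ 0.4894 -0.134 ] R 0.0603 theta 295.7 1481
handle [ 0.4877 -0.1338] R 0.0606 theta 297.4 1481
[ 0.49993053 -0.13453477  0.105     ] [ 0.46826899 -0.1198314   0.105     ]
N 14 d [ 0.007 -0.006 -0.158] w [ 0.501  0.014 -0.01 ]
```

View pics/e8.png

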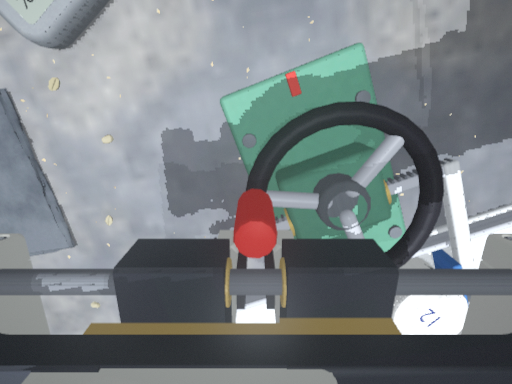

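Handle at about 296°, seen at (256,235), centred on the fingers; the mark is ahead at (294,83). Continuing to 340°.

Emit:
arm_command --plan '[{"dx": 0,"dy": -0.01,"dz": -0.16,"wx": 0.5,"wy": 0.01,"wz": -0.01},{"dx": 0,"dy": -0.01,"dz": -0.16,"wx": 0.5,"wy": 0.01,"wz": -0.01},{"dx": 0,"dy": -0.01,"dz": -0.16,"wx": 0.5,"wy": 0.01,"wz": -0.01},{"dx": 0,"dy": -0.01,"dz": -0.16,"wx": 0.5,"wy": 0.01,"wz": -0.01},{"dx": 0,"dy": -0.01,"dz": -0.16,"wx": 0.5,"wy": 0.01,"wz": -0.01},{"dx": 0,"dy": -0.01,"dz": -0.16,"wx": 0.5,"wy": 0.01,"wz": -0.01},{"dx": 0,"dy": -0.01,"dz": -0.16,"wx": 0.5,"wy": 0.01,"wz": -0.01},{"dx": 0,"dy": -0.01,"dz": -0.16,"wx": 0.5,"wy": 0.01,"wz": -0.01},{"dx": 0,"dy": -0.01,"dz": -0.16,"wx": 0.5,"wy": 0.01,"wz": -0.01},{"dx": 0,"dy": -0.01,"dz": -0.16,"wx": 0.5,"wy": 0.01,"wz": -0.01},{"dx": 0,"dy": -0.01,"dz": -0.16,"wx": 0.5,"wy": 0.01,"wz": -0.01},{"dx": 0,"dy": -0.01,"dz": -0.15,"wx": 0.5,"wy": 0.01,"wz": -0.01},{"dx": 0,"dy": -0.01,"dz": -0.15,"wx": 0.5,"wy": 0.01,"wz": -0.01},{"dx": 0,"dy": -0.01,"dz": -0.15,"wx": 0.5,"wy": 0.01,"wz": -0.01}]'

```text
time_s: 20.55
tcp_pos: [0.471, -0.1236, 0.1076]
eef_rot: [5.9, 89.2, -33.9]
contact_force: [2.3, -2.1, -1.9]
gripper_width: 0.0099
```

Run:
```python
from h import *
st(); handle('e9')
p,R=pose(356); print(pose(340)[0],p); plan(p,R,12)
```

```text
20.55 [   9.     9.9  -33.5    0.8  -46.  -139.3] [ 0.471  -0.1236  0.1076] x [ 0.012 -0.008 -1.   ] zang -39.8 F [ 2.33 -2.09 -1.88] 0.009945460552295348
handle [ 0.4567 -0.112 ] R 0.0604 theta 333.8 1470
handle [ 0.4546 -0.1102] R 0.0609 theta 336.4 1470
[ 0.46826899 -0.1198314   0.105     ] [ 0.45817291 -0.10760042  0.105     ]
N 12 d [ 0.01   0.007 -0.084] w [ 0.286  0.015 -0.004]
```

View pics/e9.png

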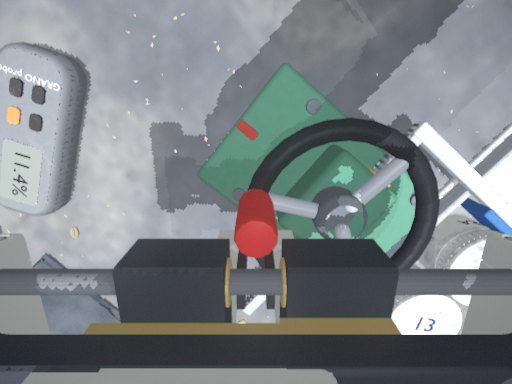

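Emit:
arm_command --plan '[{"dx": 0.01,"dy": 0.01,"dz": -0.085,"wx": 0.28,"wy": 0.01,"wz": 0},{"dx": 0.01,"dy": 0.01,"dz": -0.085,"wx": 0.28,"wy": 0.01,"wz": 0},{"dx": 0.01,"dy": 0.01,"dz": -0.085,"wx": 0.28,"wy": 0.01,"wz": 0},{"dx": 0.01,"dy": 0.01,"dz": -0.085,"wx": 0.28,"wy": 0.01,"wz": 0},{"dx": 0.01,"dy": 0.01,"dz": -0.085,"wx": 0.28,"wy": 0.01,"wz": 0},{"dx": 0.01,"dy": 0.01,"dz": -0.085,"wx": 0.28,"wy": 0.01,"wz": 0},{"dx": 0.01,"dy": 0.01,"dz": -0.085,"wx": 0.28,"wy": 0.01,"wz": 0},{"dx": 0.01,"dy": 0.01,"dz": -0.085,"wx": 0.28,"wy": 0.01,"wz": 0},{"dx": 0.01,"dy": 0.01,"dz": -0.085,"wx": 0.28,"wy": 0.01,"wz": 0},{"dx": 0.01,"dy": 0.01,"dz": -0.085,"wx": 0.28,"wy": 0.01,"wz": 0},{"dx": 0.01,"dy": 0.01,"dz": -0.085,"wx": 0.28,"wy": 0.01,"wz": 0},{"dx": 0.01,"dy": 0.01,"dz": -0.085,"wx": 0.28,"wy": 0.01,"wz": 0}]'

```text
time_s: 21.6
tcp_pos: [0.459, -0.1071, 0.1068]
eef_rot: [32.4, 89.5, -23.0]
contact_force: [0.2, -1.9, 0.5]
gripper_width: 0.0101
```

```bash
cat >> h.py <<'E'
def topc(name):
    # rim/top-disc geometry: fit handle-top circle at z=.13 and mark at z=.01 by colour, rays only
    s,m,p,d,W,red,g=measure(name)
    k=red&(W[...,2]>.1275)&(W[...,2]<.134); t=W[k][:,:2]
    if len(t)>20:
        (c,rad)=cv2.minEnclosingCircle((t*1000).astype(np.float32)); e=np.array(c)/1000-A
        print('topcirc',np.round(c,1),round(rad,1),'R',np.hypot(*e).round(4),'th',round((180+PSI-np.degrees(np.arctan2(e[1],e[0])))%360,1))
    k=red&(W[...,2]>.003)&(W[...,2]<.025)&(np.hypot(W[...,0]-A[0],W[...,1]-A[1])<.11)
    if k.sum()>5:
        q=W[k].mean(0)[:2]; e=q-A; print('mark',q.round(4),np.hypot(*e).round(4),'ang',round((180+PSI-np.degrees(np.arctan2(e[1],e[0]))+180)%360-180,1),k.sum())
E
python3 - <<'E'
from h import *
st(); handle('f0'); topc('f1')
p,R=pose(360); print(pose(356)[0],p); plan(p,R,6)
E
```

```text
21.6 [  11.1    8.8  -35.     0.4  -45.9 -156.8] [ 0.459  -0.1071  0.1068] x [ 0.007 -0.003 -1.   ] zang -55.4 F [ 0.16 -1.92  0.52] 0.010144473045584862
handle [ 0.4471 -0.0924] R 0.0602 theta 354.7 1511
handle [ 0.4456 -0.0902] R 0.0611 theta 357.1 1511
topcirc [446.5 -90.8] 10.4 R 0.0603 th 356.4
mark [ 0.4219 -0.0917] 0.0845 ang -0.0 162
[ 0.45817291 -0.10760042  0.105     ] [ 0.45622844 -0.10416456  0.105     ]
N 6 d [ 0.014 -0.006 -0.032] w [ 0.136  0.013 -0.009]
```

View pics/f0.png

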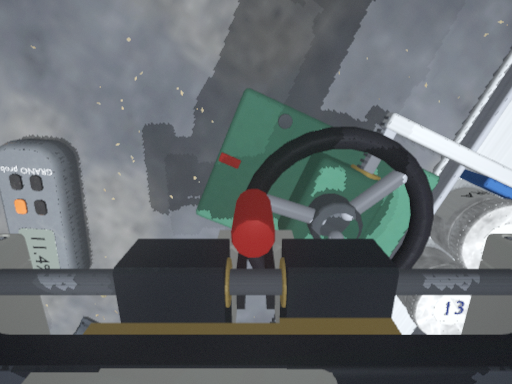

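Emit:
arm_command --plan '[{"dx": 0.01,"dy": 0,"dz": -0.03,"wx": 0.1,"wy": 0.01,"wz": 0},{"dx": 0.01,"dy": 0,"dz": -0.03,"wx": 0.1,"wy": 0.01,"wz": 0},{"dx": 0.01,"dy": 0,"dz": -0.03,"wx": 0.1,"wy": 0.01,"wz": 0},{"dx": 0.01,"dy": 0,"dz": -0.03,"wx": 0.1,"wy": 0.01,"wz": 0}]'

```text
time_s: 22.03
tcp_pos: [0.4577, -0.105, 0.106]
eef_rot: [54.8, 89.7, -2.4]
contact_force: [0.3, -1.9, 1.3]
gripper_width: 0.0101
```

Run:
```python
from h import *
st(); handle('f2'); topc('f3')
p,R=pose(360); plan(p,R,6)
p,R=pose(360,lag=.05,z=.107); plan(p,R,8)
```

```text
22.0333 [ 1.130e+01  8.700e+00 -3.500e+01  1.000e-01 -4.590e+01 -1.586e+02] [ 0.4577 -0.105   0.106 ] x [ 0.006 -0.    -1.   ] zang -57.2 F [ 0.26 -1.95  1.29] 0.010080081053822559
handle [ 0.4462 -0.0899] R 0.0604 theta 357.3 1535
handle [ 0.445  -0.0876] R 0.0611 theta 359.6 1535
topcirc [445.8 -88.9] 10.4 R 0.0606 th 358.3
mark [ 0.422  -0.0916] 0.0845 ang -0.0 162
N 6 d [ 0.008 -0.007 -0.012] w [ 0.07   0.006 -0.01 ]
N 8 d [-0.006 -0.008  0.179] w [ 0.052  0.005 -0.007]
```

Emit:
arm_command --plan '[{"dx": 0,"dy": 0,"dz": 0.2,"wx": 0,"wy": 0,"wz": 0},{"dx": 0,"dy": 0,"dz": 0.3,"wx": 0,"wy": 0,"wz": 0},{"dx": 0,"dy": 0,"dz": 0.3,"wx": 0,"wy": 0,"wz": 0},{"dx": 0,"dy": 0,"dz": 0.3,"wx": 0,"wy": 0,"wz": 0},{"dx": 0,"dy": 0,"dz": 0.2,"wx": 0,"wy": 0,"wz": 0},{"dx": -0.5,"dy": 0,"dz": 0,"wx": 0,"wy": 0,"wz": 0},{"dx": -0.8,"dy": 0,"dz": 0,"wx": 0,"wy": 0,"wz": 0},{"dx": -0.8,"dy": 0,"dz": 0,"wx": 0,"wy": 0,"wz": 0},{"dx": -0.8,"dy": 0,"dz": 0,"wx": 0,"wy": 0,"wz": 0},{"dx": -0.8,"dy": 0,"dz": 0,"wx": 0,"wy": 0,"wz": 0},{"dx": -0.8,"dy": 0,"dz": 0,"wx": 0,"wy": 0,"wz": 0},{"dx": -0.8,"dy": 0,"dz": 0,"wx": 0,"wy": 0,"wz": 0},{"dx": -0.8,"dy": 0,"dz": 0,"wx": 0,"wy": 0,"wz": 0},{"dx": -0.5,"dy": 0,"dz": 0,"wx": 0,"wy": 0,"wz": 0},{"dx": 0,"dy": 0,"dz": 0,"wx": 0,"wy": 0,"wz": 0}]'

```text
time_s: 23.38
tcp_pos: [0.4724, -0.1332, 0.2409]
eef_rot: [-140.6, 89.8, 161.9]
contact_force: [0.0, -0.1, 0.6]
gripper_width: 0.0099
```

Run:
```python
from h import *
from scipy.optimize import least_squares
st(); handle('g0'); topc('g1')
s,m,p,d,W,red,g=measure('g2')
near=np.hypot(W[...,0]-.505,W[...,1]+.076)
k=(d>0)&(g<60)&(W[...,2]>.064)&(W[...,2]<.082)&(near>.045)&(near<.08)
q=W[k]; f=least_squares(lambda a:np.hypot(q[:,0]-a[0],q[:,1]-a[1])-a[2],[.505,-.076,.06],loss='soft_l1',f_scale=.003); print('rim',len(q),f.x)
g2=(d>0)&(p[...,1].astype(int)-p[...,0]>25)&(np.abs(W[...,2]-.01)<.006)&(near<.13); q=W[g2]; 
print(cv2.minAreaRect(q[:,:2].astype(np.float32)*1000),len(q))
for qn,z in (("handle_top",.13),("wheel_axis",.074),("index_mark",.01),("target_disc",.006),("tin_front",.006)):
    print(qn,[(x['centre'],round(x['score'],2),atz('wrist',x['centre'],z,m).round(4)) for x in r.spot_point('wrist',qn)])
```

```text
23.3833 [ 7.200e+00  3.000e+00 -2.140e+01 -1.000e-01 -6.580e+01 -1.547e+02] [ 0.4724 -0.1332  0.2409] x [-0.003  0.001 -1.   ] zang -57.5 F [ 0.01 -0.1   0.63] 0.009857274699713023
handle [ 0.4457 -0.0885] R 0.0605 theta 358.6 443
handle [ 0.4454 -0.0884] R 0.0608 theta 358.8 443
topcirc [445.7 -88.8] 10.0 R 0.0606 th 358.4
mark [ 0.4219 -0.0917] 0.0845 ang -0.1 73
rim 3462 [ 0.50279638 -0.07539684  0.05883697]
((502.7691345214844, -75.96125793457031), (185.28143310546875, 118.47183990478516), 10.883638381958008) 5473
handle_top [([257.4, 138.7], 0.85, array([ 0.4452, -0.0892,  0.13  ]))]
wheel_axis [([312.0, 152.2], 0.96, array([ 0.5062, -0.0751,  0.074 ]))]
index_mark [([238.0, 116.8], 0.86, array([ 0.4179, -0.091 ,  0.01  ]))]
target_disc []
tin_front [([378.3, 199.7], 0.91, array([ 0.6386, -0.0816,  0.006 ]))]
```

View pics/g0.png

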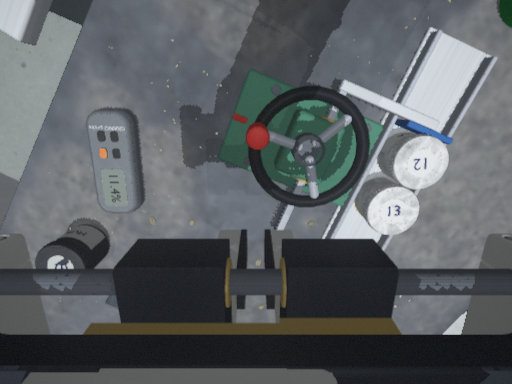

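Emit:
arm_command --plan '[{"dx": 0.6,"dy": 0,"dz": 0,"wx": 0,"wy": 0,"wz": 0},{"dx": 0.8,"dy": 0,"dz": 0,"wx": 0,"wy": 0,"wz": 0},{"dx": 0.8,"dy": 0,"dz": 0,"wx": 0,"wy": 0,"wz": 0},{"dx": 0.8,"dy": 0,"dz": 0,"wx": 0,"wy": 0,"wz": 0},{"dx": 0.8,"dy": 0,"dz": 0,"wx": 0,"wy": 0,"wz": 0},{"dx": 0.8,"dy": 0,"dz": 0,"wx": 0,"wy": 0,"wz": 0},{"dx": 0.8,"dy": 0,"dz": 0,"wx": 0,"wy": 0,"wz": 0},{"dx": 0.5,"dy": 0,"dz": 0,"wx": 0,"wy": 0,"wz": 0},{"dx": 0.3,"dy": 0,"dz": 0,"wx": 0,"wy": 0,"wz": 0},{"dx": 0.1,"dy": 0,"dz": 0,"wx": 0,"wy": 0,"wz": 0},{"dx": 0,"dy": 0,"dz": 0,"wx": 0,"wy": 0,"wz": 0}]'

```text
time_s: 24.7
tcp_pos: [0.4694, -0.1326, 0.1042]
eef_rot: [-122.3, 89.4, -179.7]
contact_force: [0.2, -0.6, -0.2]
gripper_width: 0.0103
```

Run:
```python
from h import *
st(); topc('i0')
s,T=tool(); plan(np.array([.4587,-.107,.106]),frame(-57.3),8)
```

```text
24.7 [ 7.300e+00  1.100e+01 -3.220e+01 -1.000e-01 -4.730e+01 -1.547e+02] [ 0.4694 -0.1326  0.1042] x [-0.011 -0.    -1.   ] zang -57.4 F [ 0.19 -0.56 -0.24] 0.010250105899982894
topcirc [445.8 -88.7] 10.3 R 0.0606 th 358.4
mark [ 0.4223 -0.0919] 0.0842 ang -0.3 180
N 8 d [-0.009  0.029 -0.171] w [-0.003 -0.009  0.013]
```

Emit:
arm_command --plan '[{"dx": -0.01,"dy": 0.03,"dz": -0.17,"wx": 0,"wy": -0.01,"wz": 0.01},{"dx": -0.01,"dy": 0.03,"dz": -0.17,"wx": 0,"wy": -0.01,"wz": 0.01},{"dx": -0.01,"dy": 0.03,"dz": -0.17,"wx": 0,"wy": -0.01,"wz": 0.01},{"dx": -0.01,"dy": 0.03,"dz": -0.17,"wx": 0,"wy": -0.01,"wz": 0.01},{"dx": -0.01,"dy": 0.03,"dz": -0.17,"wx": 0,"wy": -0.01,"wz": 0.01},{"dx": -0.01,"dy": 0.03,"dz": -0.15,"wx": 0,"wy": -0.01,"wz": 0.01},{"dx": -0.01,"dy": 0.02,"dz": -0.1,"wx": 0,"wy": -0.01,"wz": 0.01},{"dx": 0,"dy": 0,"dz": 0,"wx": 0,"wy": 0,"wz": 0}]'

```text
time_s: 25.42
tcp_pos: [0.4621, -0.1092, 0.1094]
eef_rot: [43.0, 89.7, -14.4]
contact_force: [0.4, 0.2, -0.1]
gripper_width: 0.01
```

Run:
```python
from h import *
st(); topc('i1')
plan(np.array([.4574,-.1034,.106]),frame(-57.3),5)
```

```text
25.4167 [  10.6    9.   -34.2    0.2  -46.6 -158.1] [ 0.4621 -0.1092  0.1094] x [ 0.005 -0.001 -1.   ] zang -57.4 F [ 0.37  0.19 -0.07] 0.01004393443577834
topcirc [446.  -88.8] 10.2 R 0.0603 th 358.3
mark [ 0.4219 -0.0916] 0.0845 ang -0.0 161
N 5 d [ 0.034 -0.008 -0.076] w [-0.004  0.009 -0.008]
```

Emit:
arm_command --plan '[{"dx": 0.03,"dy": -0.01,"dz": -0.08,"wx": 0,"wy": 0.01,"wz": 0},{"dx": 0.03,"dy": -0.01,"dz": -0.08,"wx": 0,"wy": 0.01,"wz": 0},{"dx": 0.03,"dy": -0.01,"dz": -0.08,"wx": 0,"wy": 0.01,"wz": 0},{"dx": 0.03,"dy": -0.01,"dz": -0.08,"wx": 0,"wy": 0.01,"wz": 0},{"dx": 0.03,"dy": -0.01,"dz": -0.04,"wx": 0,"wy": 0,"wz": 0}]'

```text
time_s: 25.88
tcp_pos: [0.4578, -0.1038, 0.1064]
eef_rot: [74.9, 89.8, 17.5]
contact_force: [0.2, -1.0, 1.5]
gripper_width: 0.01
```

Run:
```python
from h import *
st(); topc('i2'); handle('i3')
plan(np.array([.4574,-.1034,.106]),frame(-57.3),3)
```

```text
25.8833 [  11.3    8.8  -34.9   -0.   -46.2 -158.7] [ 0.4578 -0.1038  0.1064] x [ 0.004  0.001 -1.   ] zang -57.4 F [ 0.24 -1.05  1.47] 0.010029151452783738
topcirc [445.9 -87.8] 10.5 R 0.0603 th 359.2
mark [ 0.4219 -0.0916] 0.0845 ang 0.0 161
handle [ 0.4464 -0.0884] R 0.0599 theta 358.6 1516
handle [ 0.4448 -0.0863] R 0.061 theta 0.8 1516
N 3 d [ 0.006  0.    -0.007] w [-0.006  0.003 -0.015]
```

Emit:
arm_command --plan '[{"dx": 0,"dy": 0,"dz": -0.02,"wx": 0,"wy": 0,"wz": 0},{"dx": 0,"dy": 0,"dz": -0.02,"wx": 0,"wy": 0,"wz": 0},{"dx": 0,"dy": 0,"dz": 0,"wx": 0,"wy": 0,"wz": 0}]'

```text
time_s: 26.23
tcp_pos: [0.4573, -0.1033, 0.1064]
eef_rot: [72.0, 89.8, 14.7]
contact_force: [0.2, -2.0, -0.3]
gripper_width: 0.0099
```

Run:
```python
from h import *
st(); topc('i4'); handle('i5')
```

```text
26.2333 [  11.4    8.7  -34.9   -0.   -46.1 -158.8] [ 0.4573 -0.1033  0.1064] x [ 0.004  0.001 -1.   ] zang -57.4 F [ 0.17 -1.95 -0.26] 0.009947476273147416
topcirc [445.4 -87.2] 10.4 R 0.0606 th 359.9
mark [ 0.4219 -0.0916] 0.0845 ang 0.0 159
handle [ 0.446  -0.0882] R 0.0602 theta 358.9 1522
handle [ 0.4447 -0.0859] R 0.0611 theta 1.3 1522
```

Retreat, rise and check from a clear view.

Emit:
arm_command --plan '[{"dx": 0,"dy": 0,"dz": 0.2,"wx": 0,"wy": 0,"wz": 0},{"dx": 0,"dy": 0,"dz": 0.3,"wx": 0,"wy": 0,"wz": 0},{"dx": 0,"dy": 0,"dz": 0.3,"wx": 0,"wy": 0,"wz": 0},{"dx": 0,"dy": 0,"dz": 0.3,"wx": 0,"wy": 0,"wz": 0},{"dx": 0,"dy": 0,"dz": 0.2,"wx": 0,"wy": 0,"wz": 0},{"dx": -0.5,"dy": 0,"dz": 0,"wx": 0,"wy": 0,"wz": 0},{"dx": -0.8,"dy": 0,"dz": 0,"wx": 0,"wy": 0,"wz": 0},{"dx": -0.8,"dy": 0,"dz": 0,"wx": 0,"wy": 0,"wz": 0},{"dx": -0.8,"dy": 0,"dz": 0,"wx": 0,"wy": 0,"wz": 0},{"dx": -0.8,"dy": 0,"dz": 0,"wx": 0,"wy": 0,"wz": 0},{"dx": -0.8,"dy": 0,"dz": 0,"wx": 0,"wy": 0,"wz": 0},{"dx": -0.8,"dy": 0,"dz": 0,"wx": 0,"wy": 0,"wz": 0},{"dx": -0.8,"dy": 0,"dz": 0,"wx": 0,"wy": 0,"wz": 0},{"dx": -0.5,"dy": 0,"dz": 0,"wx": 0,"wy": 0,"wz": 0},{"dx": 0,"dy": 0,"dz": 0,"wx": 0,"wy": 0,"wz": 0}]'

```text
time_s: 27.58
tcp_pos: [0.4724, -0.132, 0.2418]
eef_rot: [-141.9, 89.7, 160.4]
contact_force: [0.5, 0.8, 2.3]
gripper_width: 0.0099
```

Run:
```python
from h import *
st(); handle('j0'); topc('j1')
m=r.camera_model('wrist')
for qn,z in (("handle_top",.13),("index_mark",.01),("target_disc",.006),("tin_front",.006)):
    print(qn,[(x['centre'],round(x['score'],2),atz('wrist',x['centre'],z,m).round(4)) for x in r.spot_point('wrist',qn)])
```

```text
27.5833 [ 7.300e+00  2.900e+00 -2.130e+01 -1.000e-01 -6.600e+01 -1.549e+02] [ 0.4724 -0.132   0.2418] x [-0.004  0.002 -1.   ] zang -57.7 F [0.5  0.82 2.34] 0.009907432064903458
handle [ 0.4454 -0.0872] R 0.0606 theta 360.0 447
handle [ 0.4452 -0.0869] R 0.0608 theta 0.2 447
topcirc [445.9 -87.1] 10.1 R 0.0601 th 359.9
mark [ 0.422  -0.0915] 0.0844 ang 0.0 73
handle_top [([258.1, 139.7], 0.91, array([ 0.4462, -0.0884,  0.13  ]))]
index_mark [([237.2, 119.4], 0.79, array([ 0.4184, -0.0928,  0.01  ]))]
target_disc []
tin_front [([373.8, 199.2], 0.82, array([ 0.6331, -0.0836,  0.006 ]))]
```

View pics/j0.png

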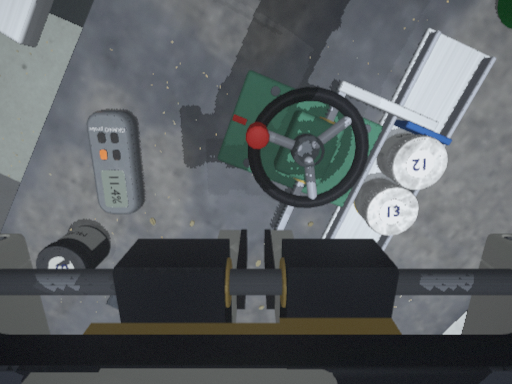

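The handle is at (258,135), in line with the hub at (308,149) and the red mark at (239,119). The disc is hidden under front tin 13 at (389,210). The arm is clear, so I'll let it settle and hand in.

Emit:
arm_command --plan '[{"dx": -0.5,"dy": 0,"dz": 0,"wx": 0,"wy": 0,"wz": 0},{"dx": -0.5,"dy": 0,"dz": 0,"wx": 0,"wy": 0,"wz": 0},{"dx": 0,"dy": 0,"dz": 0,"wx": 0,"wy": 0,"wz": 0},{"dx": 0,"dy": 0,"dz": 0,"wx": 0,"wy": 0,"wz": 0},{"dx": 0,"dy": 0,"dz": 0,"wx": 0,"wy": 0,"wz": 0}]'

```text
time_s: 28.3
tcp_pos: [0.4707, -0.1316, 0.2596]
eef_rot: [-128.7, 89.3, 173.7]
contact_force: [0.6, -0.5, -0.2]
gripper_width: 0.01
```

Run:
```python
from h import *
st(); topc('k1')
print(r.close_job())
```

```text
28.3 [   7.4    2.3  -19.6   -0.2  -68.8 -155. ] [ 0.4707 -0.1316  0.2596] x [-0.012  0.001 -1.   ] zang -57.7 F [ 0.56 -0.46 -0.24] 0.010032268317194585
topcirc [445.4 -87. ] 10.0 R 0.0605 th 0.1
mark [ 0.4226 -0.0923] 0.0839 ang -0.5 65
the job is handed in; nothing more can be done
None
```

I pushed the hand wheel one full clockwise turn by its red handle and handed the job in at about 28 s. The fingertips stayed about 10 mm apart, so they could push the 22 mm handle but not grip it. The handle stopped about 1.6° short of the mark, so I gave it one small extra push in the same direction.

**Handle:** my last measurements put it at 359.9° to 0.2°, with the red mark at 0° to −0.5°. Close up during the push, two measurements disagreed by 1 to 2.5°, so I relied on the views from above.

**Front tin:** the yellow-ringed disc is hidden under it in the last picture. The network places the tin's centre 2 to 5 mm from where I measured the disc before the turn, which is within its usual error. With the disc hidden, I could not check this more closely.

**Force and clearance:** force readings in the checks between moves stayed below about 4 N in total, near sensor noise. The arm finished about 12 cm above the handle, touching nothing. I saw nothing else moved in the wrist pictures, but I took no final picture of the whole worktop.

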